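Open the slipped combination lock of the cash box

TASK

Unlock the grey cash box on the counter: set its left dial to three dots, then turn its right dial to four dots. The right dial has slipped a little on its spindle, so feel for the exact spot round four where it catches and will not turn on, then draw the bolt fully to the left and let go. Do not wrench a dial that has caught, do not force the bolt while it is still locked, and leave the other things on the counter where they are.

Things in the scene. Friction and masses are not known exactly. Their poses are not given: they have to be found in the camera images.
- cash_box: Grey steel cash box fixed to the counter, 120 (its x) by 220 (y) by 72 mm high to its lock plate; origin at the centre of its underside, x away from the robot at yaw 0, y left, z up. On the plate two dials, at box (-14, 62) mm left and (-14, -62) right. When the gates of both dials stand under a hidden sprung fence, it drops: both dials are then held with slight play and the bolt is free.
- dial_left (a joint): Turn of the left dial, rad, counterclockwise from above. 0 = one dot at the white index mark on the robot's side; one more dot every 1.047 rad: three dots = 2.094. Stops at -0.15 and 5.4, friction 0.05 to 0.1 N m, stays where left. Its gate is true to its dots, with 0.13 rad of play to either side of three dots. Starts 0.8 to 1.6.
- dial_left_grip (a point): Point on the left dial's axis, 97 mm above the counter, in its grip: an upright bar 42 mm long, 10 mm thick, clear from 83 mm (just above the flat dotted skirt, 62 mm across) up to 105 mm above the counter. The bar runs along this point's x, which is the box's x at dial value 0; the point turns with the dial.
- dial_right (a joint): Like the left; four dots = 3.142. Starts 3.75 to 4.05. It slipped: its gate is within 0.45 rad either side of four, with only 0.055 rad of play to either side. With the left dial right, the fence drops into the gate and the dial stops hard both ways: moment jumps from 0.1 to over 0.2 N m. Grip lightly (20 N) and turn no further then: over 40 N at the fence (0.9 N m) breaks it.
- dial_right_grip (a point): The same point and grip bar on the right dial, 97 mm above the counter; x along the bar; it turns with the dial.
- bolt (a joint): Travel of the bolt, m, towards box +y (left): 0 = locked, 0.032 = fully drawn, at its end stop. Friction about 2 N once freed, stays where left. While still locked it stops after about 1.5 mm; pushing it there with more than 20 N damages the lock.
- bolt_knob (a point): Point on the axis of the bolt's upright knob, a round post 12 mm in diameter, 102 mm above the counter; the post is clear from 86 mm (above an 18 mm wide collar) to 112 mm above the counter. It stands on a bolt bar along box y at box x = +38 mm, behind the dials, in guides (tops 89 mm high) at box y = -72 and +88 mm and a keeper at -109 mm. Axes parallel to the box's.
- ash_brick_4: Grey cheese with sloping sides, 60 mm wide, 57 mm high, behind the box. Leave alone.
- crottin_4: Small pale drum-shaped cheese, 63 mm wide, 72 mm high, behind the box. Leave alone.
- log: Grey log-shaped cheese, 144 mm long, 42 mm thick, lying left of the halved wheels. Leave alone.
- pen: Marker pen, 135 mm long, lying left of the halved wheels. Leave alone.

How it is judged:
By the outcome, as a careful person would: the job done as asked, in the order asked, and still so for the second after the job is handed in, with the robot touching nothing.
It also fails if it takes over 58 s, if anything falls off the work surface, if the arm or the gripper's body presses on something with over 40 N, if the wrist force passes 120 N, or if a joint passes its speed limit or range.

ROBOT

A 7-joint arm with a two-finger parallel gripper is mounted at the origin on a cart in front of the work surface, level with it; the furniture and walls round the work are solid. World frame = base frame: x ahead of the robot, y to its left, z up, the work surface at z = 0. Lengths are in m, angles in rad, forces in N, time in s.
With the tool pointing down it reaches from about 0.4 to 0.875 m from the base axis. Payload 4.4 kg.
Tool frame: the origin (TCP) lies on the centre line of the jaws, within the pads' length; the fingertips stand 14 mm ahead of it and the grasp point (between the pads) lies 5 mm behind it (robot.tip_reach is the distance from the TCP to the fingertips, in m); z points along the fingers, x is the direction in which the jaws open and shut, and the axes are right-handed (so a half turn about z gives the same grasp; the last joint's range is limited). The gripper opens to 85 mm and grips with 20 to 120 N. Pads are 22 mm wide; open, the fingers measure 114 mm over their backs; the gripper's body (76 mm by 85 mm) begins 54 mm behind the grasp point. The pads swing forward as they close: fully open they stand 13 mm farther back than shut.
Start: joints at [-1.184, 0.628, 0.038, 1.517, -0.027, 0.996, -0.02], TCP at [0.284, 0.585, 0.245] pointing down, gripper open.
Joint ranges: [-3.06, 3.06], [-0.37, 2.12], [-1.25, 1.32], [0.18, 2.47], [-1.1, 4.24], [0.23, 1.98], [-2.94, 2.94]. Speed limits (rad/s): [2.57, 2.57, 3.14, 3.14, 3.14, 3.14, 3.14].

INTERFACE

Orientations are given as a unit quaternion [x, y, z, w].
In Python, from bench import robot, cams, order gives the robot as it stands. The module is installed in compiled form; this text tells all that it offers.
- The arm moves only by the tool servo_tool, never from a script. Its argument "series" is a list of rows, each an object of numbers: "fingers": the finger opening in mm, from 0 to 85.4; "dx", "dy", "dz": the shift along the world's x, y, z in mm; "rx", "ry", "rz": the turn, a rotation vector about the world's x, y, z in rad. In form: [{"fingers": .., "dx": .., "dy": .., "dz": .., "rx": .., "ry": .., "rz": ..}, ...]. A call has 1 to 5 rows; each row is the pose to reach, as a shift and turn from the pose commanded when the call began; what a row does not reach only later rows make up. A row lasts 1/8 s, in which the tool goes at most 62.5 mm and 10.7 degrees, less where a joint would pass 70% of its speed; a pose out of reach is approached as far as the arm can. A call with a gripper value outside its range is refused whole. The fingers move at their own pace and stop on an object; "grip_force" is the grip in N (left out, the last holds). Time passes only in rows, so rows that repeat a pose let the fingers close. It gives the time, the measured TCP pose, the force and the opening at its end, in the units of the state.
- robot.read_state(): the state, without advancing time (a new reading comes with each control period).
- cams.snapshot(name): name is "scene" or "top" or "wrist"; returns a dict with "image" (420x560x3 uint8, blue, green, red), "vfov" (degrees; the focal length in pixels is half the picture's height over the tangent of half this angle, whatever the lens; pixels are square), "cx", "cy" (the principal point, pixels), "rvec" (rotation vector, rad) and "tvec" (3), from world to camera coordinates, as OpenCV has them. Camera axes: x right, y down, z forward; pixel columns grow to the right and rows downward; lengths in m; the calibration is good to about 2 mm. A picture is of the moment at which its call begins. There is no depth.
- order.job_done(): hands the job in, once; it reports no verdict.
The state is a dict: "time": time; "joint_positions": joint angles; "qvel": joint speeds; "effort": joint torques, N m; "ee_pos": TCP position; "orientation": TCP orientation; "wrist_force": force on the tool from outside, world axes, zero at the start; "ft_torque": the same for the moment, N m; "finger_gap": finger opening in m.
Only numpy, scipy, OpenCV 4.12 (cv2) and the standard library are available. Lean on these libraries where they do the work, as an engineer would, in place of code of your own. Each camera call takes 0.05 s, during which the arm holds its last target.

## Working session

There is one attempt and no reset: what is moved stays moved. The work goes in short steps, Python scripts to look and compute and a tool call to move; the robot and the scene stay as the last step left them, time stands still between calls to the robot, and variables do not carry over. Pictures are saved under pics/ and viewed, and the job is handed in when it is done.

Besides the shell and the picture viewer there is one more tool, called after "Emit:" in YAML: its name, and indented under it one key for each argument. servo_tool: Moves the arm, as the interface text tells. Its arguments: {"type":"object","properties":{"series":{"type":"array"},"grip_force":{"type":"number"}},"required":["series"]}

```bash
ls; mkdir -p pics; cat > h.py <<'E'
import numpy as np, cv2
from bench import robot, cams, order
def snap(name,fn):
    s=cams.snapshot(name); cv2.imwrite('pics/'+fn+'.png',s['image']); return s
def cam(s):
    R,_=cv2.Rodrigues(np.array(s['rvec'],float)); t=np.array(s['tvec'],float).ravel()
    f=s['image'].shape[0]/2/np.tan(np.radians(s['vfov'])/2)
    return R,t,f
def ray(s,u,v,z):
    R,t,f=cam(s); C=-R.T@t; d=R.T@np.array([(u-s['cx'])/f,(v-s['cy'])/f,1.]); return C+d*(z-C[2])/d[2]
def proj(s,p):
    R,t,f=cam(s); q=R@np.array(p,float)+t; return q[0]/q[2]*f+s['cx'],q[1]/q[2]*f+s['cy']
E
python3 - <<'E'
from h import *
import pickle
print(robot.read_state(), robot.tip_reach)
for n in ('scene','top','wrist'):
    s=snap(n,n+'0'); pickle.dump(s,open(n+'0.pkl','wb')); R,t,f=cam(s); print(n,-R.T@t,f,s['cx'],s['cy'])
E
```

```text
pics
{'time': 0.0, 'joint_positions': array([-1.18381579,  0.6293537 ,  0.03843496,  1.51838491, -0.02701424,
        0.99629036, -0.02000055]), 'qvel': array([-0.00133754, -0.00049964,  0.00139497,  0.00018591, -0.00145766,
        0.00095231, -0.00035409]), 'effort': array([-4.04787233e-04, -5.63401115e+01,  1.22647561e+00, -1.93439412e+01,
        1.11402190e-02,  1.07161776e-02,  1.08590137e-05]), 'ee_pos': array([0.28405559, 0.5839733 , 0.24437862]), 'orientation': array([ 8.47782099e-01,  5.30343844e-01, -8.10625759e-04,  5.13019849e-04]), 'wrist_force': array([-0.15207734, -0.03708063,  0.42129441]), 'ft_torque': array([-0.04595177, -0.00382867,  0.02468085]), 'finger_gap': 0.0849071203726975} 0.014
scene [ 0.23282273 -0.73403335  0.50184621] 380.10497740642126 281.6311676164643 217.74634536914502
top [ 0.35763335 -0.08600414  1.32104844] 500.5799144578127 283.25381786099405 212.26244434439874
wrist [0.21985409 0.61651557 0.37259126] 306.0921804361162 274.83409577787205 210.84583209572756
```

View pics/top0.png

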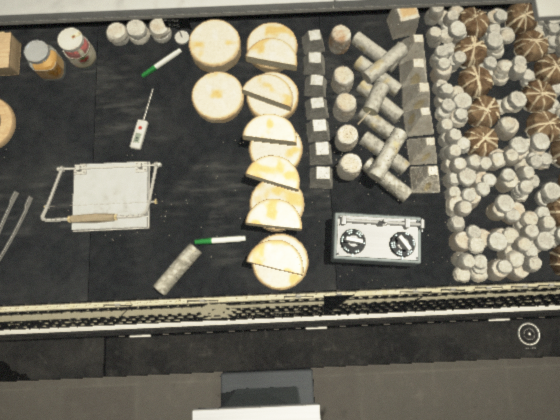

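View pics/scene0.png

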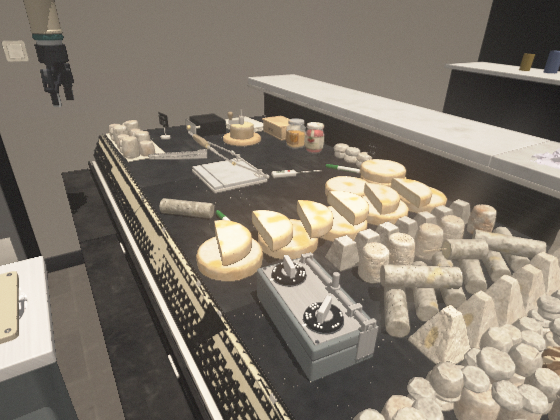

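View pics/wrist0.png

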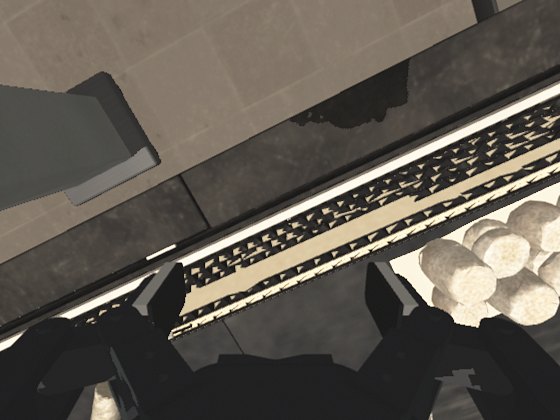

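The top view shows the box at about (377,240), with dials near (353,241) and (402,244). The bolt bar runs behind them at row ~222. I'll zoom in next.

```bash
python3 - <<'E'
import pickle,cv2
s=pickle.load(open('top0.pkl','rb'))['image']; cv2.imwrite('pics/topz.png',cv2.resize(s[195:285,315:440],None,fx=6,fy=6,interpolation=cv2.INTER_CUBIC))
s=pickle.load(open('scene0.pkl','rb'))['image']; cv2.imwrite('pics/scz.png',cv2.resize(s[240:390,240:400],None,fx=4,fy=4,interpolation=cv2.INTER_CUBIC)[:600])
E
```

```text
(no output)
```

View pics/topz.png

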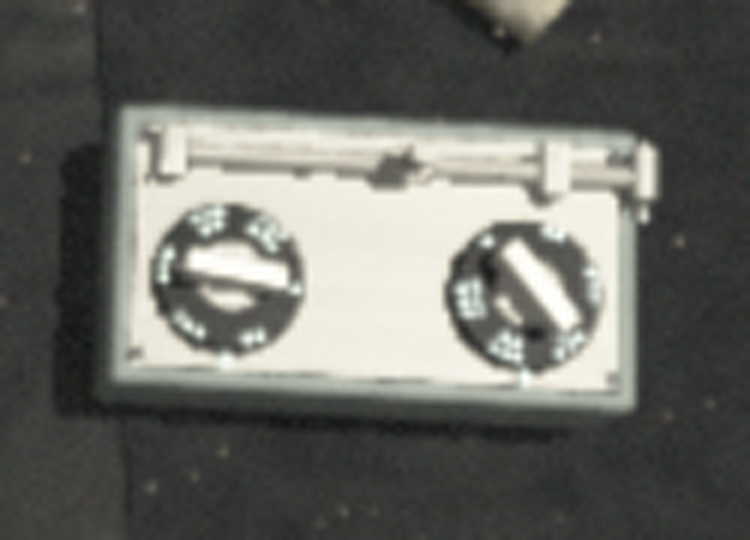

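View pics/scz.png

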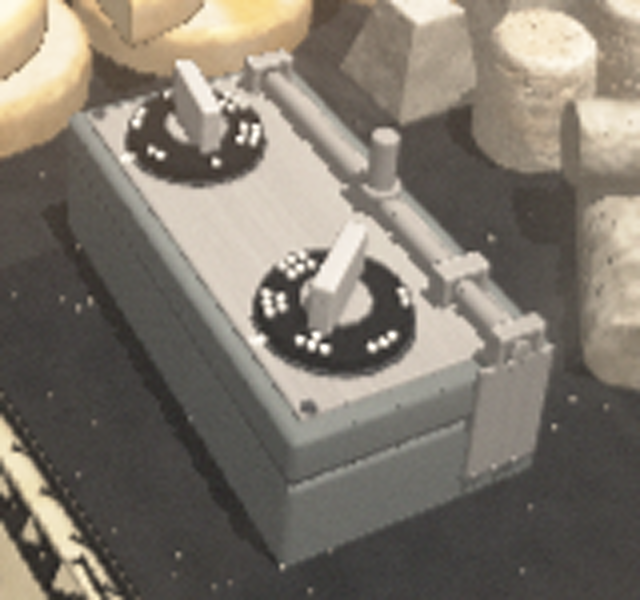

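```bash
cat > m.py <<'E'
from h import *
import pickle
s=pickle.load(open('top0.pkl','rb')); im=s['image']
K=8; x0,y0,x1,y1=325,205,430,275
z=cv2.resize(im[y0:y1,x0:x1],None,fx=K,fy=K,interpolation=cv2.INTER_CUBIC)
g=cv2.cvtColor(z,cv2.COLOR_BGR2GRAY)
def px(c): return (np.array(c)+.5)/K-.5+np.array([x0,y0])
vis=z.copy(); cen=[]
d=(g<120).astype(np.uint8)
n,l,st,ce=cv2.connectedComponentsWithStats(d)
for c0 in ((353.2,241.5),(402.4,244.2)):
    p=((np.array(c0)-[x0,y0]+.5)*K).astype(int)
    m=np.zeros_like(d); cv2.circle(m,tuple(p),int(14.5*K),1,-1)
    a=cv2.morphologyEx(d*m,cv2.MORPH_CLOSE,cv2.getStructuringElement(2,(25,25)))
    cs,_=cv2.findContours(a,0,1); c=max(cs,key=cv2.contourArea)
    h=cv2.convexHull(c); e=cv2.fitEllipse(h); cv2.ellipse(vis,e,(0,0,255),1)
    q=px(e[0]); w=ray(s,*q,0.080); cen.append(w)
    print('dial px',q,'axes mm',np.array(e[1])/K/500.6*1.24*1000,'world',w)
    # bar: bright blob near centre
    b=((g>205)).astype(np.uint8); mm=np.zeros_like(d); cv2.circle(mm,tuple(np.int32(e[0])),int(10*K),1,-1)
    n,l,st,ce=cv2.connectedComponentsWithStats(b*mm)
    i=1+np.argmax(st[1:,4]); cb,_=cv2.findContours((l==i).astype(np.uint8),0,1); r=cv2.minAreaRect(cb[0]); bx=cv2.boxPoints(r)
    cv2.drawContours(vis,[np.int32(bx)],0,(255,0,0),1)
    P=[ray(s,*px(k),0.105) for k in bx]
    L=[(np.linalg.norm(P[j]-P[(j+1)%4]),P[j]-P[(j+1)%4]) for j in range(4)]
    L.sort(key=lambda k:-k[0]); v=L[0][1]; print('bar',[round(k[0]*1000,1) for k in L],'angle',np.arctan(v[1]/v[0]),'centre',np.mean(P,0))
v=cen[0]-cen[1]; print('sep',np.linalg.norm(v),'yaw',-np.arctan2(v[0],v[1]))
cv2.imwrite('pics/m.png',vis[:,:])
E
python3 m.py
```

```text
dial px [352.20250702 241.14056396] axes mm [60.74437558 61.86097694] world [ 0.54243749 -0.26096585  0.08      ]
bar [np.float64(40.7), np.float64(40.6), np.float64(13.6), np.float64(13.6)] angle 1.327042785820523 centre [ 0.54563893 -0.26320713  0.105     ]
dial px [401.39125061 243.9487114 ] axes mm [60.2498186  62.86139204] world [ 0.52983749 -0.38315962  0.08      ]
bar [np.float64(40.8), np.float64(40.7), np.float64(11.2), np.float64(11.1)] angle 0.5797391024785549 centre [ 0.53129553 -0.38688531  0.105     ]
sep 0.12284167899612092 yaw -0.10275173406510024
```

View pics/m.png

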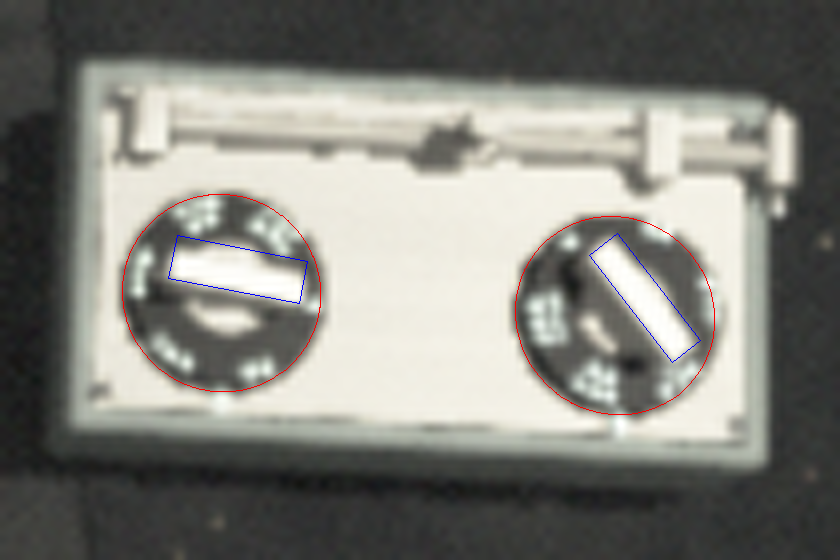

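The contours fit the dials well. Skirts measure about 61–62 mm, against 62 given, and separation is 122.8 mm, against 124 given.

- **Box yaw:** about -0.103 rad.
- **Left dial:** about 1.43 rad.
- **Right dial:** about 3.82 rad.

Both dial values fall in their given start ranges. Next I'll move above the left dial and refine with the wrist camera.

Emit:
servo_tool:
  series:
    - {"fingers": 34, "dx": 17, "dy": -56, "dz": 0, "rz": -0.09}
    - {"fingers": 34, "dx": 35, "dy": -113, "dz": 0, "rz": -0.18}
    - {"fingers": 34, "dx": 52, "dy": -169, "dz": 0, "rz": -0.27}
    - {"fingers": 34, "dx": 69, "dy": -226, "dz": 0, "rz": -0.36}
    - {"fingers": 34, "dx": 87, "dy": -282, "dz": 0, "rz": -0.45}
  grip_force: 20

```text
invalid input
```

Emit:
servo_tool:
  series:
    - {"fingers": 34, "dx": 17, "dy": -56, "dz": 0, "rz": -0.09}
    - {"fingers": 34, "dx": 35, "dy": -113, "dz": 0, "rz": -0.18}
    - {"fingers": 34, "dx": 52, "dy": -169, "dz": 0, "rz": -0.27}
    - {"fingers": 34, "dx": 69, "dy": -226, "dz": 0, "rz": -0.36}
    - {"fingers": 34, "dx": 87, "dy": -282, "dz": 0, "rz": -0.45}

```text
invalid input
```

Emit:
servo_tool:
  series:
    - {"fingers": 34, "dx": 17, "dy": -56, "dz": 0, "rz": -0.09}
    - {"fingers": 34, "dx": 35, "dy": -113, "dz": 0, "rz": -0.18}
    - {"fingers": 34, "dx": 52, "dy": -169, "dz": 0, "rz": -0.27}
    - {"fingers": 34, "dx": 69, "dy": -226, "dz": 0, "rz": -0.36}
    - {"fingers": 34, "dx": 86, "dy": -282, "dz": 0, "rz": -0.46}

```text
invalid input
```

Emit:
servo_tool:
  series:
    - {"fingers": 34, "dx": 0}
    - {"fingers": 34, "dx": 0}

```text
invalid input
```

```bash
python3 - <<'E'
from h import *
import pickle
s=snap('wrist','wrist1'); pickle.dump(s,open('wrist1.pkl','wb')); R,t,f=cam(s); print(-R.T@t); print(R)
for p in ((.544,-.262,.105),(.5305,-.385,.105)): print(proj(s,p))
st=robot.read_state(); print(st['time'],st['ee_pos'],st['orientation'],st['joint_positions'],st['wrist_force'])
E
```

```text
[0.21987974 0.61656441 0.372711  ]
[[ 4.37911166e-01  8.99018094e-01 -5.27159530e-04]
 [ 8.62672006e-01 -4.20041821e-01  2.81712403e-01]
 [ 2.53043118e-01 -1.23819773e-01 -9.59498746e-01]]
(np.float64(-168.07588858306644), np.float64(602.787540816881))
(np.float64(-234.29078646427251), np.float64(619.369737609894))
0.2 [0.28419096 0.58421881 0.24474023] [ 8.47783404e-01  5.30342325e-01 -4.76959997e-04  3.02526564e-04] [-1.18380189  0.62902315  0.03845499  1.5179253  -0.02698692  0.99629162
 -0.01999969] [0.30450669 0.42442429 0.51104825]
```

View pics/wrist1.png

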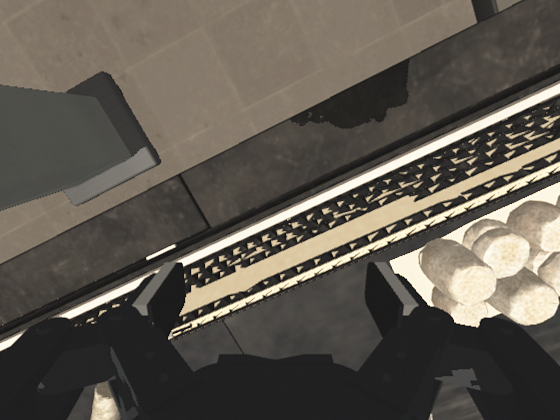

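Both calls were refused as invalid, probably because rows need all the fields. I'll give every field and try one call.

Emit:
servo_tool:
  series:
    - {"fingers": 34, "dx": 17, "dy": -56, "dz": 0, "rx": 0, "ry": 0, "rz": -0.09}
    - {"fingers": 34, "dx": 35, "dy": -113, "dz": 0, "rx": 0, "ry": 0, "rz": -0.18}
    - {"fingers": 34, "dx": 52, "dy": -169, "dz": 0, "rx": 0, "ry": 0, "rz": -0.27}
    - {"fingers": 34, "dx": 69, "dy": -226, "dz": 0, "rx": 0, "ry": 0, "rz": -0.36}
    - {"fingers": 34, "dx": 87, "dy": -282, "dz": 0, "rx": 0, "ry": 0, "rz": -0.45}
  grip_force: 20

```text
time: 0.82
ee_pos: [0.3717, 0.3007, 0.2454]
orientation: [0.945, 0.327, 0.0, -0.0]
wrist_force: [1.5, 0.2, 0.0]
finger_gap: 0.0339
```

Emit:
servo_tool:
  series:
    - {"fingers": 34, "dx": 17, "dy": -56, "dz": 0, "rx": 0, "ry": 0, "rz": -0.09}
    - {"fingers": 34, "dx": 35, "dy": -113, "dz": 0, "rx": 0, "ry": 0, "rz": -0.18}
    - {"fingers": 34, "dx": 52, "dy": -169, "dz": 0, "rx": 0, "ry": 0, "rz": -0.27}
    - {"fingers": 34, "dx": 69, "dy": -226, "dz": 0, "rx": 0, "ry": 0, "rz": -0.36}
    - {"fingers": 34, "dx": 87, "dy": -282, "dz": 0, "rx": 0, "ry": 0, "rz": -0.45}

```text
time: 1.45
ee_pos: [0.4587, 0.0188, 0.2455]
orientation: [0.994, 0.107, 0.0, -0.0]
wrist_force: [1.3, -0.7, 0.9]
finger_gap: 0.0339
```

Emit:
servo_tool:
  series:
    - {"fingers": 34, "dx": 17, "dy": -56, "dz": 0, "rx": 0, "ry": 0, "rz": -0.09}
    - {"fingers": 34, "dx": 35, "dy": -113, "dz": 0, "rx": 0, "ry": 0, "rz": -0.18}
    - {"fingers": 34, "dx": 52, "dy": -169, "dz": 0, "rx": 0, "ry": 0, "rz": -0.27}
    - {"fingers": 34, "dx": 69, "dy": -226, "dz": 0, "rx": 0, "ry": 0, "rz": -0.36}
    - {"fingers": 34, "dx": 86, "dy": -282, "dz": 0, "rx": 0, "ry": 0, "rz": -0.46}

```text
time: 2.08
ee_pos: [0.5448, -0.2632, 0.2452]
orientation: [0.993, -0.122, 0.0, -0.0]
wrist_force: [1.6, 0.3, -0.1]
finger_gap: 0.034
```

Emit:
servo_tool:
  series:
    - {"fingers": 34, "dx": 0, "dy": 0, "dz": 0, "rx": 0, "ry": 0, "rz": 0}

```text
time: 2.2
ee_pos: [0.5438, -0.2675, 0.2451]
orientation: [0.992, -0.124, 0.0, 0.002]
wrist_force: [-1.2, 1.9, -0.1]
finger_gap: 0.0339
```

```bash
python3 - <<'E'
from h import *
import pickle
s=snap('wrist','wrist2'); pickle.dump(s,open('wrist2.pkl','wb')); R,t,f=cam(s); print(-R.T@t); print(R)
for p in ((.544,-.262,.105),(.5305,-.385,.105)): print(proj(s,p))
st=robot.read_state(); print(st['time'],st['ee_pos'],st['orientation'],st['joint_positions'],st['wrist_force'])
E
```

```text
[ 0.56156302 -0.19652353  0.37292887]
[[ 0.9689501  -0.24725304  0.00127587]
 [-0.23734293 -0.9286425   0.28511654]
 [-0.0693111  -0.27656652 -0.95849201]]
(np.float64(273.53685016199216), np.float64(198.18876769713856))
(np.float64(290.7356346758793), np.float64(315.15265425366607))
2.25 [ 0.54374286 -0.26384461  0.24477839] [ 9.92471720e-01 -1.22472204e-01 -3.87130309e-04  5.42969834e-04] [ 0.12279428  0.60058266  0.45880675  1.65968994 -0.31007254  0.95468394
  0.44736695] [-0.19340955  0.59589207  0.15657208]
```

View pics/wrist2.png

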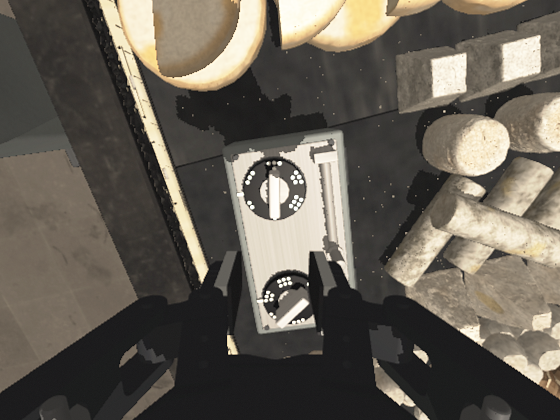

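The wrist view shows the left dial disc at (274,188) with its bar centred near (274,198). The right dial is at (288,298), partly hidden by the fingers. The projected bar centre (273.5,198) agrees. I'll refine it now.

```bash
cat > m2.py <<'E'
from h import *
import pickle,sys
def meas(s,c0,tag,K=6,W=46,thr=110,bthr=215):
    im=s['image']; x0,y0=int(c0[0]-W),int(c0[1]-W)
    z=cv2.resize(im[y0:y0+2*W,x0:x0+2*W],None,fx=K,fy=K,interpolation=cv2.INTER_CUBIC); g=cv2.cvtColor(z,cv2.COLOR_BGR2GRAY)
    px=lambda c:(np.array(c)+.5)/K-.5+np.array([x0,y0])
    m=np.zeros_like(g); cv2.circle(m,(W*K,W*K),int(34*K),1,-1)
    d=(g<thr).astype(np.uint8)*m; d=cv2.morphologyEx(d,cv2.MORPH_OPEN,cv2.getStructuringElement(2,(9,9)))
    n,l,st,ce=cv2.connectedComponentsWithStats(d); i=1+np.argmax(st[1:,4])
    c,_=cv2.findContours((l==i).astype(np.uint8),0,1); h=cv2.convexHull(max(c,key=cv2.contourArea))
    P=np.array([ray(s,*px(k[0]),.081)[:2] for k in h]); cc,r=cv2.minEnclosingCircle((P*1000).astype(np.float32))
    A=np.c_[2*P,np.ones(len(P))]; q=np.linalg.lstsq(A,(P**2).sum(1),rcond=None)[0]
    print(tag,'skirt centre',q[:2],'r',np.sqrt(q[2]+q[0]**2+q[1]**2),'enc',cc,r)
    mm=np.zeros_like(g); cv2.circle(mm,(W*K,W*K),int(25*K),1,-1)
    b=(g>bthr).astype(np.uint8)*mm; n,l,st,ce=cv2.connectedComponentsWithStats(b); i=1+np.argmax(st[1:,4])
    cb,_=cv2.findContours((l==i).astype(np.uint8),0,1); bc=max(cb,key=cv2.contourArea)
    B=np.array([ray(s,*px(k[0]),.105)[:2]*1000 for k in bc],np.float32); r=cv2.minAreaRect(B); bx=cv2.boxPoints(r)
    e=[bx[1]-bx[0],bx[2]-bx[1]]; e.sort(key=lambda v:-np.linalg.norm(v)); print(' bar centre',r[0],'size',r[1],'angle',np.arctan(e[0][1]/e[0][0]))
    cv2.drawContours(z,[h],0,(0,0,255),1); cv2.drawContours(z,[bc],0,(255,0,0),1); cv2.imwrite('pics/%s.png'%tag,z)
if __name__=='__main__':
    s=pickle.load(open('wrist2.pkl','rb')); meas(s,(275,190),'w2l')
E
python3 m2.py
```

```text
w2l skirt centre [ 0.5450637  -0.25863614] r 0.031435340421045586 enc (545.289306640625, -258.60736083984375) 31.846399307250977
 bar centre (549.3922119140625, -260.0685729980469) size (37.28708267211914, 16.9700984954834) angle 1.3332481
```

View pics/w2l.png

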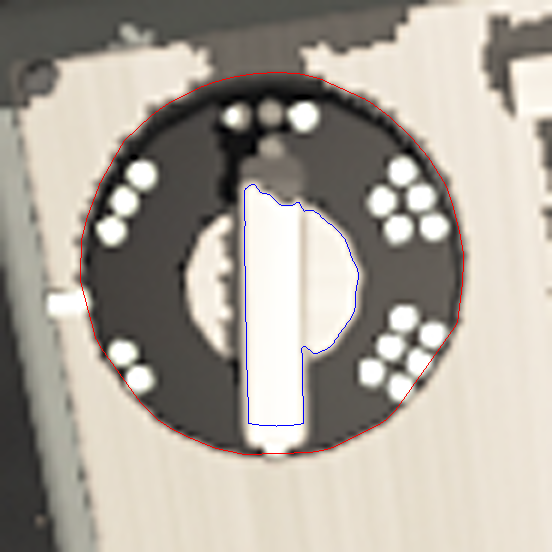

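The skirt circle comes out at r = 31.4 mm, against 31 given. The centre is (545,-259) here and (542,-261) from the top view, so they agree within calibration. The bar angle is 1.33 in both views. Descending over the left grip.

Emit:
servo_tool:
  series:
    - {"fingers": 34, "dx": 0.5, "dy": 1, "dz": -50, "rx": 0, "ry": 0, "rz": 0}
    - {"fingers": 34, "dx": 0.5, "dy": 1, "dz": -100, "rx": 0, "ry": 0, "rz": 0}
    - {"fingers": 34, "dx": 0.5, "dy": 1, "dz": -120, "rx": 0, "ry": 0, "rz": 0}
    - {"fingers": 34, "dx": 0.5, "dy": 1, "dz": -135, "rx": 0, "ry": 0, "rz": 0}
    - {"fingers": 34, "dx": 0.5, "dy": 1, "dz": -140, "rx": 0, "ry": 0, "rz": 0}

```text
time: 2.88
ee_pos: [0.5448, -0.2594, 0.1049]
orientation: [0.993, -0.12, -0.0, -0.0]
wrist_force: [-0.2, -0.5, -0.4]
finger_gap: 0.034
```

Emit:
servo_tool:
  series:
    - {"fingers": 34, "dx": 0, "dy": 0, "dz": -3, "rx": 0, "ry": 0, "rz": 0}
    - {"fingers": 34, "dx": 0, "dy": 0, "dz": -3, "rx": 0, "ry": 0, "rz": 0}

```text
time: 3.12
ee_pos: [0.5453, -0.2606, 0.103]
orientation: [0.993, -0.121, 0.001, 0.0]
wrist_force: [0.1, -0.2, -0.7]
finger_gap: 0.034
```

```bash
python3 - <<'E'
from h import *
s=snap('scene','sc1'); cv2.imwrite('pics/sc1z.png',cv2.resize(s['image'][220:370,230:400],None,fx=4,fy=4,interpolation=cv2.INTER_CUBIC)[:600])
st=robot.read_state(); print(st['time'],st['ee_pos'],st['orientation'],st['wrist_force'],st['ft_torque'])
E
```

```text
3.175 [ 0.54529863 -0.26067346  0.10305   ] [ 9.92688053e-01 -1.20706155e-01  6.58613632e-04  1.39046193e-04] [-0.28326405 -0.14195297  0.07075321] [-0.00970727  0.04287072 -0.04641466]
```

View pics/sc1z.png

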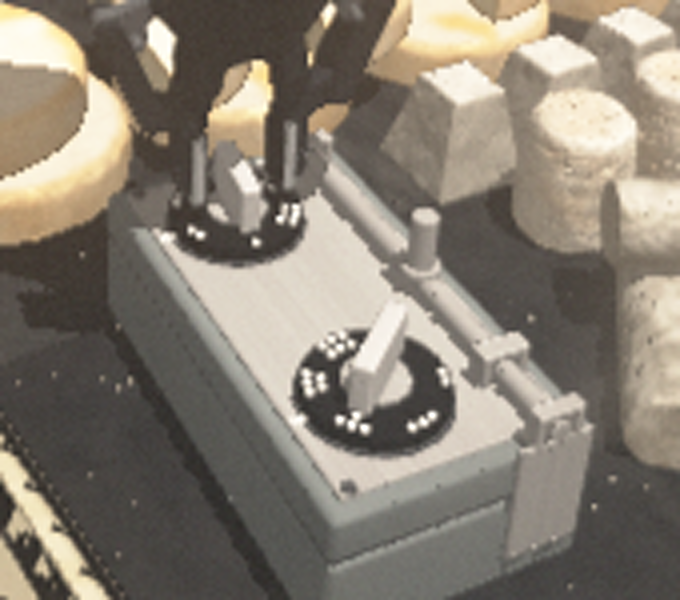

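The scene view shows the jaws straddling the left bar, tips just above the skirt. Closing lightly.

Emit:
servo_tool:
  series:
    - {"fingers": 0, "dx": 0, "dy": 0, "dz": -1, "rx": 0, "ry": 0, "rz": 0}
    - {"fingers": 0, "dx": 0, "dy": 0, "dz": -1, "rx": 0, "ry": 0, "rz": 0}
    - {"fingers": 0, "dx": 0, "dy": 0, "dz": -1, "rx": 0, "ry": 0, "rz": 0}
    - {"fingers": 0, "dx": 0, "dy": 0, "dz": -1, "rx": 0, "ry": 0, "rz": 0}
  grip_force: 30

```text
time: 3.68
ee_pos: [0.5451, -0.2606, 0.1017]
orientation: [0.993, -0.121, 0.0, 0.0]
wrist_force: [-0.2, 0.7, 4.3]
finger_gap: 0.0095
```

```bash
cat > st.py <<'E'
from h import *
st=robot.read_state(); o=st['orientation']; a=2*np.arctan2(o[1],o[0])
print('t',st['time'],'pos',st['ee_pos'].round(4),'jaw',round(a,4),'F',st['wrist_force'].round(2),'M',st['ft_torque'].round(3),'gap',round(st['finger_gap'],4),'q',st['joint_positions'].round(2))
E
python3 st.py
```

```text
t 3.675 pos [ 0.5451 -0.2606  0.1017] jaw -0.242 F [-0.21  0.69  4.32] M [0.075 0.04  0.055] gap 0.0095 q [ 0.18  0.78  0.36  1.78 -0.41  0.66  0.53]
```

Gripped, gap 9.5 mm on a 10 mm bar, side force under 1 N. Turning the left dial by +0.665.

Emit:
servo_tool:
  series:
    - {"fingers": 0, "dx": 0, "dy": 0, "dz": 0.5, "rx": 0, "ry": 0, "rz": 0.133}
    - {"fingers": 0, "dx": 0, "dy": 0, "dz": 0.5, "rx": 0, "ry": 0, "rz": 0.266}
    - {"fingers": 0, "dx": 0, "dy": 0, "dz": 0.5, "rx": 0, "ry": 0, "rz": 0.4}
    - {"fingers": 0, "dx": 0, "dy": 0, "dz": 0.5, "rx": 0, "ry": 0, "rz": 0.533}
    - {"fingers": 0, "dx": 0, "dy": 0, "dz": 0.5, "rx": 0, "ry": 0, "rz": 0.665}

```text
time: 4.3
ee_pos: [0.5442, -0.2607, 0.1018]
orientation: [0.977, 0.212, -0.0, -0.0]
wrist_force: [-1.7, -0.4, 2.5]
finger_gap: 0.0089
```

Emit:
servo_tool:
  series:
    - {"fingers": 0, "dx": 0, "dy": 0, "dz": 0, "rx": 0, "ry": 0, "rz": 0}
    - {"fingers": 0, "dx": 0, "dy": 0, "dz": 0, "rx": 0, "ry": 0, "rz": 0}

```text
time: 4.55
ee_pos: [0.5443, -0.2607, 0.1018]
orientation: [0.978, 0.209, -0.0, -0.0]
wrist_force: [-2.1, 0.3, 3.2]
finger_gap: 0.0089
```

```bash
python3 st.py; python3 - <<'E'
from h import *
s=snap('scene','sc2'); cv2.imwrite('pics/sc2z.png',cv2.resize(s['image'][220:370,230:400],None,fx=4,fy=4,interpolation=cv2.INTER_CUBIC)[:600])
E
```

```text
t 4.55 pos [ 0.5443 -0.2607  0.1018] jaw 0.4205 F [-2.09  0.27  3.18] M [-0.039  0.428  0.001] gap 0.0089 q [ 0.29  0.75  0.18  1.77 -0.21  0.63  1.01]
```

View pics/sc2z.png

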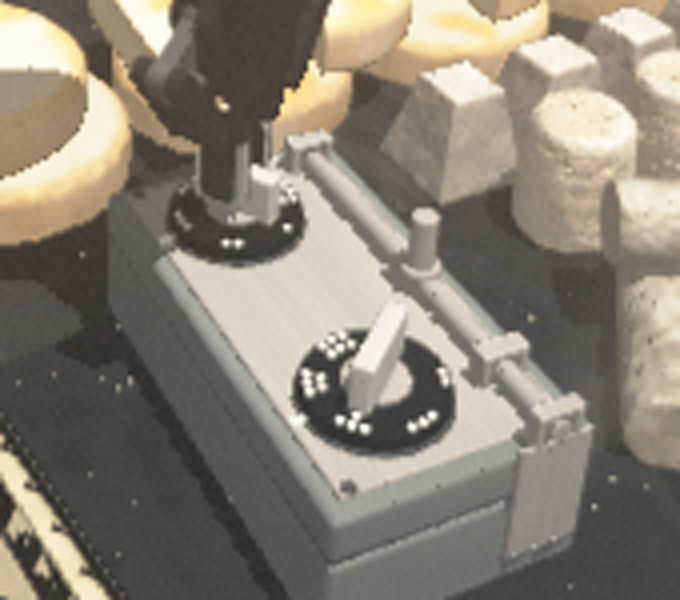

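Emit:
servo_tool:
  series:
    - {"fingers": 34, "dx": 0, "dy": 0, "dz": 0, "rx": 0, "ry": 0, "rz": 0}
    - {"fingers": 34, "dx": 0, "dy": 0, "dz": 0, "rx": 0, "ry": 0, "rz": 0}
    - {"fingers": 34, "dx": 0, "dy": 0, "dz": 20, "rx": 0, "ry": 0, "rz": 0}
    - {"fingers": 34, "dx": 0, "dy": 0, "dz": 70, "rx": 0, "ry": 0, "rz": 0}
    - {"fingers": 34, "dx": 0, "dy": 0, "dz": 100, "rx": 0, "ry": 0, "rz": 0}
  grip_force: 20

```text
time: 5.22
ee_pos: [0.5458, -0.2607, 0.2038]
orientation: [0.978, 0.21, 0.001, 0.001]
wrist_force: [-0.2, 0.6, 0.4]
finger_gap: 0.0337
```

Emit:
servo_tool:
  series:
    - {"fingers": 34, "dx": 0, "dy": 0, "dz": 40, "rx": 0, "ry": 0, "rz": 0}
    - {"fingers": 34, "dx": 0, "dy": 0, "dz": 40, "rx": 0, "ry": 0, "rz": 0}

```text
time: 5.48
ee_pos: [0.547, -0.2614, 0.2451]
orientation: [0.978, 0.21, 0.003, 0.002]
wrist_force: [1.1, -0.1, -0.1]
finger_gap: 0.0339
```

```bash
python3 st.py; python3 - <<'E'
from h import *
import pickle
s=snap('wrist','w3'); pickle.dump(s,open('w3.pkl','wb'))
print(proj(s,(.5445,-.2605,.08)),proj(s,(.531,-.384,.08)))
E
```

```text
t 5.475 pos [ 0.547  -0.2614  0.2451] jaw 0.4229 F [ 1.1  -0.09 -0.14] M [-0.025  0.002  0.02 ] gap 0.0339 q [ 0.25  0.57  0.23  1.66 -0.16  0.93  0.97]
(np.float64(271.4198758594542), np.float64(195.09888035273764)) (np.float64(213.5728849730419), np.float64(291.4477589350725))
```

View pics/w3.png

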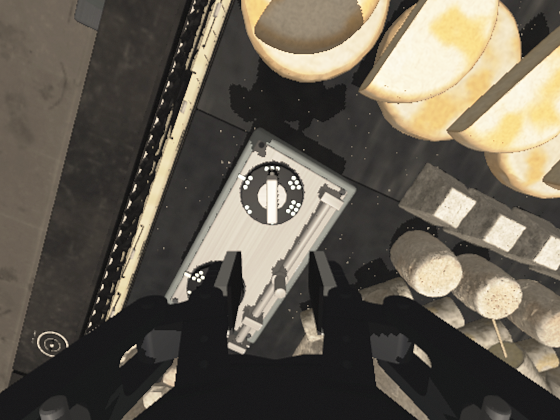

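The wrist view shows the left dial at (272,193) with its bar vertical and the three-dot mark near (247,183). I'll check the dial value against the index mark.

```bash
python3 - <<'E'
from h import *
import pickle
from m2 import meas
s=pickle.load(open('w3.pkl','rb')); meas(s,(272,193),'w3l')
E
```

```text
w3l skirt centre [ 0.5440842  -0.25860772] r 0.03164764082850276 enc (543.9164428710938, -258.450927734375) 32.3558349609375
 bar centre (543.7066650390625, -258.3219909667969) size (8.21509075164795, 34.937744140625) angle -1.1522081
```

View pics/w3l.png

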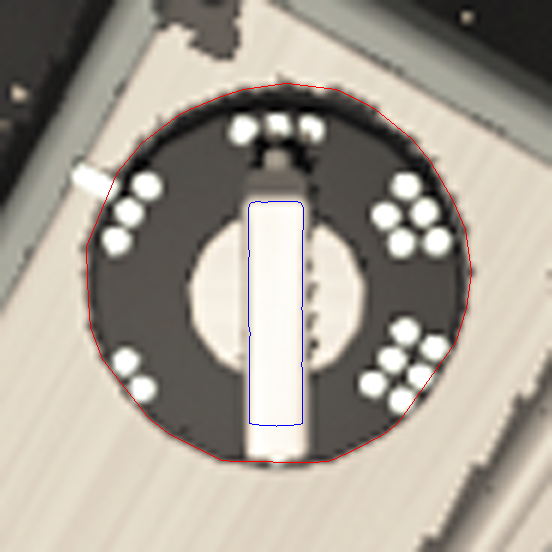

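```bash
cat > dots.py <<'E'
from h import *
import pickle
# zoom coords K=6 W=46
def z2p(c0,c,K=6,W=46): return (np.array(c,float)+.5)/K-.5+np.array([int(c0[0]-W),int(c0[1]-W)])
def run(s,c0,groups,idx,zs=.081,zi=.0725):
    P=np.array([ray(s,*z2p(c0,g),zs)[:2] for g in groups.values()]); n=np.array([k for k in groups])
    # similarity fit: dot k at angle pi+yaw+val-(k-1)*pi/3
    A=[];b=[]
    for k,p in zip(n,P):
        a=-(k-1)*np.pi/3; c,d=np.cos(a),np.sin(a)
        A+=[[c,-d,1,0],[d,c,0,1]]; b+=list(p)
    q,r,_,_=np.linalg.lstsq(np.array(A),np.array(b),rcond=None)
    res=(np.array(A)@q-b)*1000
    I=ray(s,*z2p(c0,idx),zi)[:2]; v=I-q[2:]
    print('centre',q[2:].round(4),'R',np.hypot(q[0],q[1]).round(4),'res mm',np.abs(res).max().round(2),'index r',np.linalg.norm(v).round(4),'yaw(index)',(np.arctan2(v[1],v[0])-np.pi).round(4)%(2*np.pi)-2*np.pi,'dial',((np.arctan2(q[1],q[0])-np.arctan2(v[1],v[0]))%(2*np.pi)).round(4), 'dot1 abs',np.arctan2(q[1],q[0]))
if __name__=='__main__':
    s=pickle.load(open('w3.pkl','rb'))
    run(s,(272,193),{2:(134,375),3:(131,213),4:(277,128),5:(410,214),6:(401,367)},(95,180))
    s=pickle.load(open('wrist2.pkl','rb'))
    run(s,(275,190),{2:(131,366),3:(126,203),4:(270,114),5:(408,201),6:(400,352)},(67,302))
E
python3 dots.py
```

```text
centre [ 0.5438 -0.2607] R 0.0261 res mm 1.08 index r 0.0336 yaw(index) -0.10810000000000031 dial 2.0952 dot1 abs -1.154523942078281
centre [ 0.544  -0.2601] R 0.0261 res mm 1.07 index r 0.0341 yaw(index) -0.0838000000000001 dial 1.4167 dot1 abs -1.8087495048545439
```

Left dial reads 2.095 against the index mark, three dots being 2.094. Its centre is (0.544,-0.2605) and yaw is about -0.10. Moving over the right dial next.

Emit:
servo_tool:
  series:
    - {"fingers": 34, "dx": -3, "dy": -30, "dz": 0, "rx": 0, "ry": 0, "rz": -0.17}
    - {"fingers": 34, "dx": -6, "dy": -60, "dz": 0, "rx": 0, "ry": 0, "rz": -0.34}
    - {"fingers": 34, "dx": -9, "dy": -90, "dz": 0, "rx": 0, "ry": 0, "rz": -0.51}
    - {"fingers": 34, "dx": -13, "dy": -124, "dz": 0, "rx": 0, "ry": 0, "rz": -0.68}
    - {"fingers": 34, "dx": -13, "dy": -124, "dz": 0, "rx": 0, "ry": 0, "rz": -0.85}

```text
time: 6.15
ee_pos: [0.5296, -0.3878, 0.2401]
orientation: [0.976, -0.217, -0.001, 0.001]
wrist_force: [-0.7, 0.5, -0.5]
finger_gap: 0.034
```

Emit:
servo_tool:
  series:
    - {"fingers": 34, "dx": 0, "dy": 0, "dz": 0, "rx": 0, "ry": 0, "rz": -0.17}
    - {"fingers": 34, "dx": 0, "dy": 0, "dz": 0, "rx": 0, "ry": 0, "rz": -0.34}
    - {"fingers": 34, "dx": 0, "dy": 0, "dz": 0, "rx": 0, "ry": 0, "rz": -0.51}
    - {"fingers": 34, "dx": 0, "dy": 0, "dz": 0, "rx": 0, "ry": 0, "rz": -0.564}
    - {"fingers": 34, "dx": 0, "dy": 0, "dz": 0, "rx": 0, "ry": 0, "rz": -0.564}

```text
time: 6.78
ee_pos: [0.5315, -0.3838, 0.2402]
orientation: [0.88, -0.475, -0.001, 0.0]
wrist_force: [-0.5, 1.0, 0.2]
finger_gap: 0.0343
```

```bash
python3 st.py; python3 - <<'E'
from h import *
import pickle
s=snap('wrist','w4'); pickle.dump(s,open('w4.pkl','wb'))
c=proj(s,(.5314,-.384,.08)); print(c)
from m2 import meas
meas(s,(int(c[0]),int(c[1])),'w4r'); print(int(c[0]),int(c[1]))
E
```

```text
t 6.775 pos [ 0.5315 -0.3838  0.2402] jaw -0.9903 F [-0.5   1.02  0.24] M [ 0.021 -0.01   0.017] gap 0.0343 q [ 0.24  0.72  0.62  1.51 -0.45  1.06 -0.02]
(np.float64(276.28351295034633), np.float64(198.7423013523583))
w4r skirt centre [ 0.53347145 -0.38237401] r 0.031458768274909794 enc (533.0203247070312, -382.2691650390625) 31.95964241027832
 bar centre (533.1373291015625, -386.2886047363281) size (34.256690979003906, 15.34348201751709) angle 0.1854423
276 198
```

View pics/w4.png

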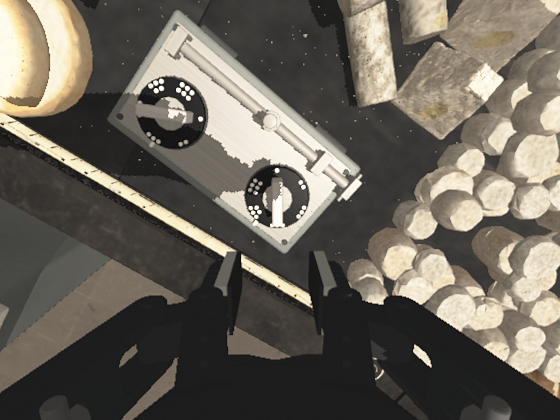

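View pics/w4r.png

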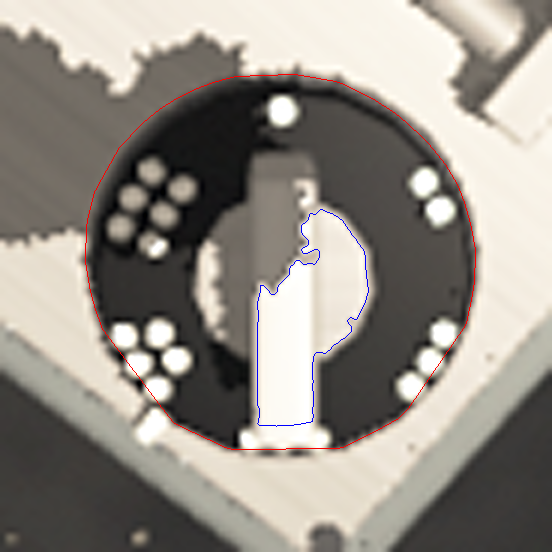

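```bash
python3 - <<'E'
from dots import *
s=pickle.load(open('w4.pkl','rb'))
run(s,(276,198),{1:(283,111),2:(432,197),3:(427,360),5:(150,347),6:(152,202)},(152,425))
im=s['image']; cv2.imwrite('pics/w4k.png',cv2.resize(im[90:160,230:320],None,fx=8,fy=8,interpolation=cv2.INTER_CUBIC))
E
```

```text
centre [ 0.5333 -0.3844] R 0.026 res mm 1.3 index r 0.0363 yaw(index) -0.10719999999999974 dial 3.8236 dot1 abs 0.5748155146103311
```

View pics/w4k.png

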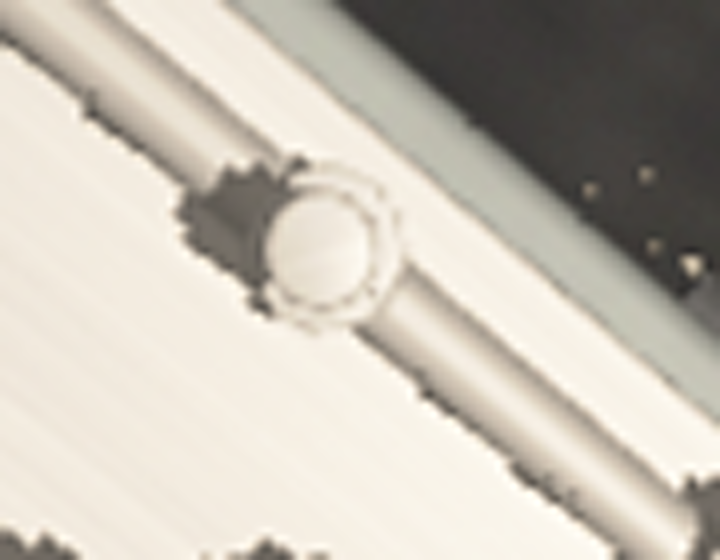

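Emit:
servo_tool:
  series:
    - {"fingers": 34, "dx": 0.5, "dy": 0, "dz": -50, "rx": 0, "ry": 0, "rz": 0}
    - {"fingers": 34, "dx": 0.5, "dy": 0, "dz": -100, "rx": 0, "ry": 0, "rz": 0}
    - {"fingers": 34, "dx": 0.5, "dy": 0, "dz": -120, "rx": 0, "ry": 0, "rz": 0}
    - {"fingers": 34, "dx": 0.5, "dy": 0, "dz": -133, "rx": 0, "ry": 0, "rz": 0}
    - {"fingers": 34, "dx": 0.5, "dy": 0, "dz": -138, "rx": 0, "ry": 0, "rz": 0}

```text
time: 7.45
ee_pos: [0.5328, -0.3851, 0.1042]
orientation: [0.88, -0.475, 0.001, 0.0]
wrist_force: [-0.4, 0.3, 0.0]
finger_gap: 0.0339
```

Emit:
servo_tool:
  series:
    - {"fingers": 34, "dx": 0, "dy": 0, "dz": 0, "rx": 0, "ry": 0, "rz": 0}
    - {"fingers": 34, "dx": 0, "dy": 0, "dz": 0, "rx": 0, "ry": 0, "rz": 0}

```text
time: 7.7
ee_pos: [0.533, -0.3851, 0.1051]
orientation: [0.88, -0.475, 0.001, 0.0]
wrist_force: [0.2, 0.1, -1.0]
finger_gap: 0.0338
```

```bash
python3 st.py; python3 - <<'E'
from h import *
s=snap('scene','sc3'); cv2.imwrite('pics/sc3z.png',cv2.resize(s['image'][220:370,230:400],None,fx=4,fy=4,interpolation=cv2.INTER_CUBIC)[:600])
E
```

```text
t 7.7 pos [ 0.533  -0.3851  0.1051] jaw -0.9909 F [ 0.19  0.08 -0.99] M [-0.065  0.006  0.018] gap 0.0338 q [ 0.29  0.87  0.52  1.62 -0.55  0.81  0.06]
```

View pics/sc3z.png

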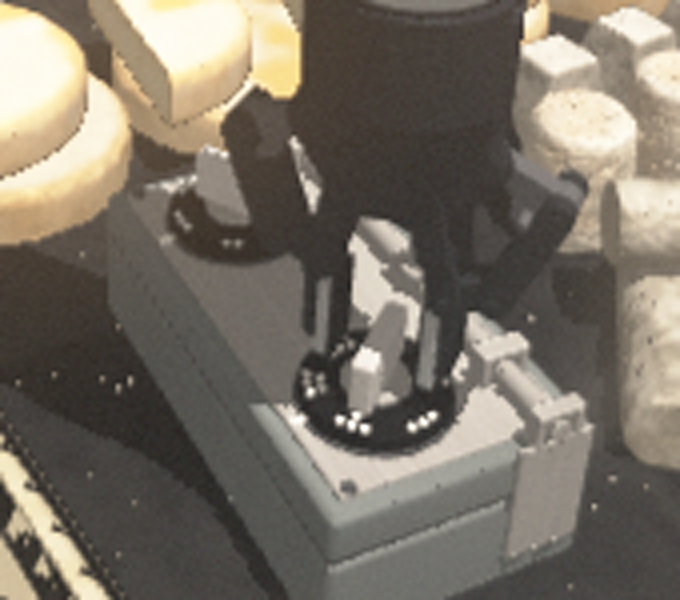

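The right jaws straddle the bar, and the dial reads 3.82. The scene view also shows the knob clear of the fingers. Lower slightly and close at 20 N.

Emit:
servo_tool:
  series:
    - {"fingers": 34, "dx": 0, "dy": 0, "dz": -2, "rx": 0, "ry": 0, "rz": 0}
    - {"fingers": 0, "dx": 0, "dy": 0, "dz": -2, "rx": 0, "ry": 0, "rz": 0}
    - {"fingers": 0, "dx": 0, "dy": 0, "dz": -2, "rx": 0, "ry": 0, "rz": 0}
    - {"fingers": 0, "dx": 0, "dy": 0, "dz": -2, "rx": 0, "ry": 0, "rz": 0}
    - {"fingers": 0, "dx": 0, "dy": 0, "dz": -2, "rx": 0, "ry": 0, "rz": 0}
  grip_force: 20

```text
time: 8.38
ee_pos: [0.5326, -0.3848, 0.102]
orientation: [0.88, -0.475, 0.0, 0.0]
wrist_force: [1.2, -1.4, -0.4]
finger_gap: 0.0095
```

```bash
python3 st.py
```

```text
t 8.375 pos [ 0.5326 -0.3848  0.102 ] jaw -0.9909 F [ 1.19 -1.42 -0.44] M [-0.246 -0.237  0.013] gap 0.0095 q [ 0.29  0.87  0.52  1.62 -0.56  0.8   0.06]
```

Emit:
servo_tool:
  series:
    - {"fingers": 0, "dx": 0, "dy": 0, "dz": 0, "rx": 0, "ry": 0, "rz": -0.04}
    - {"fingers": 0, "dx": 0, "dy": 0, "dz": 0, "rx": 0, "ry": 0, "rz": -0.08}
    - {"fingers": 0, "dx": 0, "dy": 0, "dz": 0, "rx": 0, "ry": 0, "rz": -0.12}

```text
time: 8.75
ee_pos: [0.5327, -0.3849, 0.1019]
orientation: [0.849, -0.529, 0.001, 0.0]
wrist_force: [1.9, -2.7, -1.1]
finger_gap: 0.0092
```

```bash
python3 st.py
```

```text
t 8.75 pos [ 0.5327 -0.3849  0.1019] jaw -1.1138 F [ 1.92 -2.73 -1.09] M [-0.503 -0.407  0.053] gap 0.0092 q [ 0.27  0.88  0.55  1.62 -0.59  0.81 -0.03]
```

Smooth turn at about 0.05 N m. Continuing in smaller steps through the possible gate zone.

Emit:
servo_tool:
  series:
    - {"fingers": 0, "dx": 0, "dy": 0, "dz": 0, "rx": 0, "ry": 0, "rz": -0.03}
    - {"fingers": 0, "dx": 0, "dy": 0, "dz": 0, "rx": 0, "ry": 0, "rz": -0.06}
    - {"fingers": 0, "dx": 0, "dy": 0, "dz": 0, "rx": 0, "ry": 0, "rz": -0.09}

```text
time: 9.12
ee_pos: [0.5327, -0.385, 0.102]
orientation: [0.824, -0.566, 0.001, 0.0]
wrist_force: [3.2, -3.6, -1.6]
finger_gap: 0.0094
```

```bash
python3 st.py
```

```text
t 9.125 pos [ 0.5327 -0.385   0.102 ] jaw -1.2031 F [ 3.22 -3.6  -1.6 ] M [-0.785 -0.639  0.091] gap 0.0094 q [ 0.26  0.88  0.58  1.62 -0.61  0.82 -0.1 ]
```

Emit:
servo_tool:
  series:
    - {"fingers": 0, "dx": 0, "dy": 0, "dz": 0, "rx": 0, "ry": 0, "rz": -0.02}
    - {"fingers": 0, "dx": 0, "dy": 0, "dz": 0, "rx": 0, "ry": 0, "rz": -0.04}
    - {"fingers": 0, "dx": 0, "dy": 0, "dz": 0, "rx": 0, "ry": 0, "rz": -0.06}

```text
time: 9.5
ee_pos: [0.5327, -0.385, 0.102]
orientation: [0.807, -0.59, 0.001, 0.0]
wrist_force: [3.0, -4.4, -1.5]
finger_gap: 0.0096
```

```bash
python3 st.py
```

```text
t 9.5 pos [ 0.5327 -0.385   0.102 ] jaw -1.2625 F [ 2.99 -4.37 -1.46] M [-0.917 -0.704  0.038] gap 0.0096 q [ 0.25  0.89  0.59  1.62 -0.63  0.83 -0.15]
```

Emit:
servo_tool:
  series:
    - {"fingers": 0, "dx": 0.3, "dy": -0.4, "dz": 0, "rx": 0, "ry": 0, "rz": -0.02}
    - {"fingers": 0, "dx": 0.3, "dy": -0.4, "dz": 0, "rx": 0, "ry": 0, "rz": -0.04}
    - {"fingers": 0, "dx": 0.3, "dy": -0.4, "dz": 0, "rx": 0, "ry": 0, "rz": -0.06}

```text
time: 9.88
ee_pos: [0.5327, -0.385, 0.1019]
orientation: [0.789, -0.614, 0.0, 0.0]
wrist_force: [3.3, -3.1, -1.0]
finger_gap: 0.0093
```

```bash
python3 st.py
```

```text
t 9.875 pos [ 0.5327 -0.385   0.1019] jaw -1.3225 F [ 3.27 -3.13 -1.01] M [-0.775 -0.599  0.049] gap 0.0093 q [ 0.25  0.89  0.61  1.62 -0.64  0.84 -0.2 ]
```

Emit:
servo_tool:
  series:
    - {"fingers": 0, "dx": 0, "dy": 0, "dz": 0, "rx": 0, "ry": 0, "rz": -0.02}
    - {"fingers": 0, "dx": 0, "dy": 0, "dz": 0, "rx": 0, "ry": 0, "rz": -0.04}
    - {"fingers": 0, "dx": 0, "dy": 0, "dz": 0, "rx": 0, "ry": 0, "rz": -0.06}

```text
time: 10.25
ee_pos: [0.5327, -0.3851, 0.1019]
orientation: [0.77, -0.637, 0.0, 0.0]
wrist_force: [2.3, -3.8, 0.7]
finger_gap: 0.0093
```

```bash
python3 st.py
```

```text
t 10.25 pos [ 0.5327 -0.3851  0.1019] jaw -1.3824 F [ 2.31 -3.77  0.75] M [-0.851 -0.577  0.079] gap 0.0093 q [ 0.24  0.9   0.62  1.62 -0.66  0.84 -0.25]
```

Emit:
servo_tool:
  series:
    - {"fingers": 0, "dx": 0, "dy": 0, "dz": 0, "rx": 0, "ry": 0, "rz": -0.02}
    - {"fingers": 0, "dx": 0, "dy": 0, "dz": 0, "rx": 0, "ry": 0, "rz": -0.04}
    - {"fingers": 0, "dx": 0, "dy": 0, "dz": 0, "rx": 0, "ry": 0, "rz": -0.06}

```text
time: 10.62
ee_pos: [0.5327, -0.3851, 0.1019]
orientation: [0.751, -0.66, 0.0, 0.0]
wrist_force: [3.0, -3.7, 0.9]
finger_gap: 0.0092
```

```bash
python3 st.py
```

```text
t 10.625 pos [ 0.5327 -0.3851  0.1019] jaw -1.4426 F [ 2.96 -3.73  0.92] M [-0.905 -0.648 -0.032] gap 0.0092 q [ 0.23  0.9   0.64  1.62 -0.67  0.85 -0.29]
```

Emit:
servo_tool:
  series:
    - {"fingers": 0, "dx": 0, "dy": 0, "dz": 0, "rx": 0, "ry": 0, "rz": -0.02}
    - {"fingers": 0, "dx": 0, "dy": 0, "dz": 0, "rx": 0, "ry": 0, "rz": -0.04}
    - {"fingers": 0, "dx": 0, "dy": 0, "dz": 0, "rx": 0, "ry": 0, "rz": -0.06}

```text
time: 11.0
ee_pos: [0.5327, -0.3851, 0.102]
orientation: [0.731, -0.683, 0.0, 0.0]
wrist_force: [2.9, -4.7, 0.6]
finger_gap: 0.0091
```

```bash
python3 st.py
```

```text
t 11.0 pos [ 0.5327 -0.3851  0.102 ] jaw -1.5027 F [ 2.92 -4.69  0.63] M [-0.969 -0.634 -0.008] gap 0.0091 q [ 0.22  0.91  0.65  1.62 -0.69  0.85 -0.34]
```

Emit:
servo_tool:
  series:
    - {"fingers": 0, "dx": 0, "dy": 0, "dz": 0, "rx": 0, "ry": 0, "rz": -0.02}
    - {"fingers": 0, "dx": 0, "dy": 0, "dz": 0, "rx": 0, "ry": 0, "rz": -0.04}
    - {"fingers": 0, "dx": 0, "dy": 0, "dz": 0, "rx": 0, "ry": 0, "rz": -0.06}

```text
time: 11.38
ee_pos: [0.5327, -0.3852, 0.102]
orientation: [0.71, -0.704, 0.0, 0.0]
wrist_force: [2.9, -4.5, 2.3]
finger_gap: 0.0096
```

```bash
python3 st.py
```

```text
t 11.375 pos [ 0.5327 -0.3852  0.102 ] jaw -1.5624 F [ 2.93 -4.49  2.35] M [-0.921 -0.683  0.034] gap 0.0096 q [ 0.22  0.91  0.67  1.62 -0.7   0.86 -0.39]
```

Emit:
servo_tool:
  series:
    - {"fingers": 0, "dx": 0.3, "dy": -0.5, "dz": 0, "rx": 0, "ry": 0, "rz": -0.02}
    - {"fingers": 0, "dx": 0.3, "dy": -0.5, "dz": 0, "rx": 0, "ry": 0, "rz": -0.04}
    - {"fingers": 0, "dx": 0.3, "dy": -0.5, "dz": 0, "rx": 0, "ry": 0, "rz": -0.06}

```text
time: 11.75
ee_pos: [0.5328, -0.3853, 0.102]
orientation: [-0.689, 0.725, 0.0, 0.0]
wrist_force: [2.0, -3.9, 4.2]
finger_gap: 0.0092
```

```bash
python3 st.py
```

```text
t 11.75 pos [ 0.5328 -0.3853  0.102 ] jaw 4.661 F [ 1.99 -3.9   4.24] M [-0.615 -0.288  0.157] gap 0.0092 q [ 0.21  0.92  0.68  1.62 -0.72  0.87 -0.44]
```

Moment rose to 0.157. Checking with a smaller step.

Emit:
servo_tool:
  series:
    - {"fingers": 0, "dx": 0, "dy": 0, "dz": 0, "rx": 0, "ry": 0, "rz": -0.01}
    - {"fingers": 0, "dx": 0, "dy": 0, "dz": 0, "rx": 0, "ry": 0, "rz": -0.02}

```text
time: 12.0
ee_pos: [0.5328, -0.3853, 0.102]
orientation: [-0.682, 0.732, 0.0, -0.0]
wrist_force: [1.1, -2.7, 4.7]
finger_gap: 0.0095
```

```bash
python3 st.py
```

```text
t 12.0 pos [ 0.5328 -0.3853  0.102 ] jaw 4.6417 F [ 1.15 -2.71  4.65] M [-0.528 -0.163  0.148] gap 0.0095 q [ 0.21  0.92  0.69  1.62 -0.72  0.87 -0.46]
```

Emit:
servo_tool:
  series:
    - {"fingers": 0, "dx": 0, "dy": 0, "dz": 0, "rx": 0, "ry": 0, "rz": -0.015}
    - {"fingers": 0, "dx": 0, "dy": 0, "dz": 0, "rx": 0, "ry": 0, "rz": -0.03}

```text
time: 12.25
ee_pos: [0.5328, -0.3853, 0.1019]
orientation: [-0.671, 0.742, 0.0, -0.0]
wrist_force: [0.6, -2.9, 6.1]
finger_gap: 0.0094
```

```bash
python3 st.py
```

```text
t 12.25 pos [ 0.5328 -0.3853  0.1019] jaw 4.6117 F [ 0.55 -2.92  6.12] M [-0.576 -0.154  0.245] gap 0.0094 q [ 0.2   0.92  0.7   1.62 -0.73  0.88 -0.48]
```

Emit:
servo_tool:
  series:
    - {"fingers": 0, "dx": 0, "dy": 0, "dz": 0, "rx": 0, "ry": 0, "rz": 0}

```text
time: 12.38
ee_pos: [0.5328, -0.3853, 0.1019]
orientation: [-0.671, 0.742, 0.0, -0.0]
wrist_force: [1.4, -2.3, 5.9]
finger_gap: 0.0095
```

```bash
python3 st.py;  python3 - <<'E'
from h import *
s=snap('scene','sc4'); cv2.imwrite('pics/sc4z.png',cv2.resize(s['image'][220:370,230:400],None,fx=4,fy=4,interpolation=cv2.INTER_CUBIC)[:600])
for i in range(3): 
  cams.snapshot('scene'); print(robot.read_state()['ft_torque'])
E
```

```text
t 12.375 pos [ 0.5328 -0.3853  0.1019] jaw 4.612 F [ 1.44 -2.27  5.94] M [-0.595 -0.165  0.206] gap 0.0095 q [ 0.2   0.92  0.7   1.62 -0.73  0.88 -0.48]
[-0.54336492 -0.21474658  0.13610923]
[-0.53987149 -0.17429327  0.21728835]
[-0.48433592 -0.19592763  0.18830319]
```

View pics/sc4z.png

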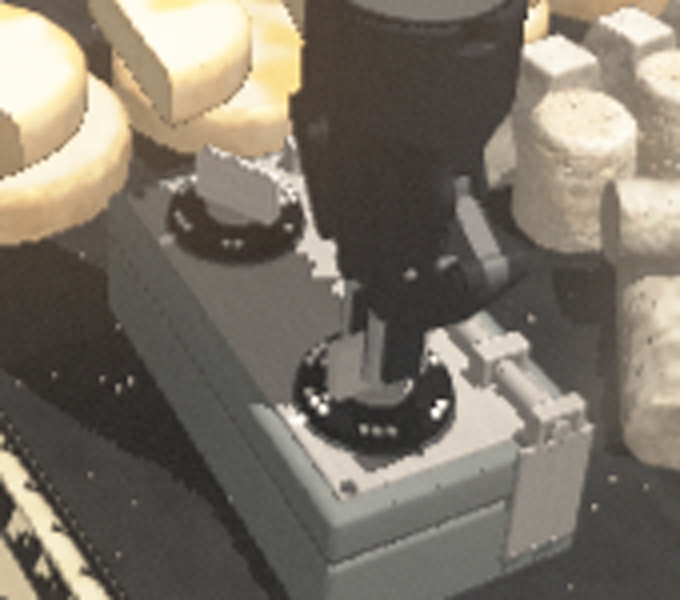

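Emit:
servo_tool:
  series:
    - {"fingers": 0, "dx": 0, "dy": 0, "dz": 0, "rx": 0, "ry": 0, "rz": -0.01}
    - {"fingers": 0, "dx": 0, "dy": 0, "dz": 0, "rx": 0, "ry": 0, "rz": -0.02}

```text
time: 12.82
ee_pos: [0.5328, -0.3854, 0.1019]
orientation: [-0.663, 0.748, 0.0, -0.0]
wrist_force: [0.9, -2.9, 5.1]
finger_gap: 0.0093
```

```bash
cat > av.py <<'E'
from h import *
L=[]
for i in range(4):
  L.append(robot.read_state()['ft_torque'][2]); cams.snapshot('scene')
print('Mz',np.round(L,3),np.mean(L).round(3))
E
python3 st.py; python3 av.py
```

```text
t 12.825 pos [ 0.5328 -0.3854  0.1019] jaw 4.5921 F [ 0.86 -2.94  5.13] M [-0.573 -0.166  0.292] gap 0.0093 q [ 0.2   0.92  0.7   1.62 -0.73  0.88 -0.5 ]
Mz [0.292 0.252 0.285 0.222] 0.263
```

The averaged moment rose 0.19 → 0.26 N m, so it appears caught. I'll confirm by easing back to feel the other side of the play.

Emit:
servo_tool:
  series:
    - {"fingers": 0, "dx": 0, "dy": 0, "dz": 0, "rx": 0, "ry": 0, "rz": 0.03}
    - {"fingers": 0, "dx": 0, "dy": 0, "dz": 0, "rx": 0, "ry": 0, "rz": 0.06}
    - {"fingers": 0, "dx": 0, "dy": 0, "dz": 0, "rx": 0, "ry": 0, "rz": 0.09}

```text
time: 13.4
ee_pos: [0.5328, -0.3853, 0.1019]
orientation: [-0.696, 0.718, 0.0, 0.0]
wrist_force: [1.2, -2.1, 5.1]
finger_gap: 0.0097
```

```bash
python3 st.py; python3 av.py
```

```text
t 13.4 pos [ 0.5328 -0.3853  0.1019] jaw 4.6823 F [ 1.21 -2.09  5.13] M [-0.47  -0.223 -0.014] gap 0.0097 q [ 0.21  0.91  0.68  1.62 -0.71  0.87 -0.42]
Mz [-0.014  0.083  0.02   0.006] 0.024
```

Emit:
servo_tool:
  series:
    - {"fingers": 0, "dx": 0, "dy": 0, "dz": 0, "rx": 0, "ry": 0, "rz": 0.02}
    - {"fingers": 0, "dx": 0, "dy": 0, "dz": 0, "rx": 0, "ry": 0, "rz": 0.04}

```text
time: 13.85
ee_pos: [0.5328, -0.3853, 0.1019]
orientation: [0.71, -0.704, -0.0, -0.0]
wrist_force: [0.5, -2.0, 5.2]
finger_gap: 0.0097
```

```bash
python3 st.py; python3 av.py
```

```text
t 13.85 pos [ 0.5328 -0.3853  0.1019] jaw -1.5616 F [ 0.49 -1.97  5.24] M [-0.482 -0.218 -0.012] gap 0.0097 q [ 0.22  0.91  0.67  1.62 -0.7   0.86 -0.39]
Mz [-0.012  0.034  0.063 -0.008] 0.02
```

Emit:
servo_tool:
  series:
    - {"fingers": 0, "dx": 0, "dy": 0, "dz": 0, "rx": 0, "ry": 0, "rz": 0.02}
    - {"fingers": 0, "dx": 0, "dy": 0, "dz": 0, "rx": 0, "ry": 0, "rz": 0.04}

```text
time: 14.3
ee_pos: [0.5328, -0.3852, 0.1019]
orientation: [0.724, -0.69, -0.0, -0.0]
wrist_force: [0.8, -2.3, 5.4]
finger_gap: 0.0092
```

```bash
python3 st.py; python3 av.py
```

```text
t 14.3 pos [ 0.5328 -0.3852  0.1019] jaw -1.5217 F [ 0.76 -2.34  5.42] M [-0.489 -0.245 -0.131] gap 0.0092 q [ 0.22  0.91  0.66  1.62 -0.69  0.86 -0.36]
Mz [-0.131 -0.05  -0.008  0.048] -0.035
```

Emit:
servo_tool:
  series:
    - {"fingers": 0, "dx": 0, "dy": 0, "dz": 0, "rx": 0, "ry": 0, "rz": 0.02}
    - {"fingers": 0, "dx": 0, "dy": 0, "dz": 0, "rx": 0, "ry": 0, "rz": 0.03}

```text
time: 14.75
ee_pos: [0.5328, -0.3852, 0.102]
orientation: [0.734, -0.679, -0.0, -0.0]
wrist_force: [0.0, -2.4, 6.2]
finger_gap: 0.0092
```

```bash
python3 st.py; python3 av.py
```

```text
t 14.75 pos [ 0.5328 -0.3852  0.102 ] jaw -1.4922 F [ 0.01 -2.44  6.21] M [-0.446 -0.166 -0.155] gap 0.0092 q [ 0.23  0.91  0.65  1.62 -0.68  0.85 -0.33]
Mz [-0.155 -0.126 -0.098 -0.117] -0.124
```

Emit:
servo_tool:
  series:
    - {"fingers": 0, "dx": 0, "dy": 0, "dz": 0, "rx": 0, "ry": 0, "rz": 0.015}
    - {"fingers": 0, "dx": 0, "dy": 0, "dz": 0, "rx": 0, "ry": 0, "rz": 0.03}

```text
time: 15.2
ee_pos: [0.5327, -0.3852, 0.1019]
orientation: [0.744, -0.668, -0.0, -0.0]
wrist_force: [0.6, -1.8, 5.6]
finger_gap: 0.0096
```

```bash
python3 st.py; python3 av.py
```

```text
t 15.2 pos [ 0.5327 -0.3852  0.1019] jaw -1.4625 F [ 0.55 -1.82  5.64] M [-0.381 -0.228 -0.219] gap 0.0096 q [ 0.23  0.9   0.64  1.62 -0.68  0.85 -0.31]
Mz [-0.219 -0.235 -0.202 -0.224] -0.22
```

Stopped both ways, +0.26 and -0.22 N m with free play between: the fence has dropped. I'll turn back to mid-play, let go and rise, then locate the knob.

Emit:
servo_tool:
  series:
    - {"fingers": 0, "dx": 0, "dy": 0, "dz": 0, "rx": 0, "ry": 0, "rz": -0.05}
    - {"fingers": 0, "dx": 0, "dy": 0, "dz": 0, "rx": 0, "ry": 0, "rz": -0.11}
    - {"fingers": 34, "dx": 0, "dy": 0, "dz": 0, "rx": 0, "ry": 0, "rz": -0.11}
    - {"fingers": 34, "dx": 0, "dy": 0, "dz": 0, "rx": 0, "ry": 0, "rz": -0.11}
    - {"fingers": 34, "dx": 0, "dy": 0, "dz": 30, "rx": 0, "ry": 0, "rz": -0.11}

```text
time: 16.02
ee_pos: [0.5313, -0.3827, 0.129]
orientation: [0.707, -0.707, -0.004, -0.0]
wrist_force: [0.5, -0.1, 1.1]
finger_gap: 0.0343
```

Emit:
servo_tool:
  series:
    - {"fingers": 34, "dx": 0, "dy": 0, "dz": 60, "rx": 0, "ry": 0, "rz": 0}
    - {"fingers": 34, "dx": 0, "dy": 0, "dz": 110, "rx": 0, "ry": 0, "rz": 0}
    - {"fingers": 34, "dx": 0, "dy": 0, "dz": 110, "rx": 0, "ry": 0, "rz": 0}

```text
time: 16.4
ee_pos: [0.534, -0.3868, 0.2458]
orientation: [0.707, -0.707, 0.003, -0.001]
wrist_force: [-1.2, 0.5, -0.6]
finger_gap: 0.0344
```

```bash
python3 st.py; python3 - <<'E'
from h import *
import pickle
s=pickle.load(open('w4.pkl','rb')); print('knob w4',ray(s,269.3,120.3,.112))
s=snap('wrist','w5'); pickle.dump(s,open('w5.pkl','wb')); y=-.10
R=np.array([[np.cos(y),-np.sin(y)],[np.sin(y),np.cos(y)]])
for d,o in (((.5438,-.2605),(-.014,.062)),((.5328,-.3852),(-.014,-.062))): print('box',np.array(d)-R@o)
E
```

```text
t 16.4 pos [ 0.534  -0.3868  0.2458] jaw -1.5703 F [-1.22  0.5  -0.56] M [-0.004  0.018 -0.006] gap 0.0344 q [ 0.16  0.76  0.79  1.51 -0.58  1.11 -0.5 ]
knob w4 [ 0.58924257 -0.33921857  0.112     ]
box [ 0.55154039 -0.32358793]
box [ 0.55291973 -0.32490741]
```

View pics/w5.png

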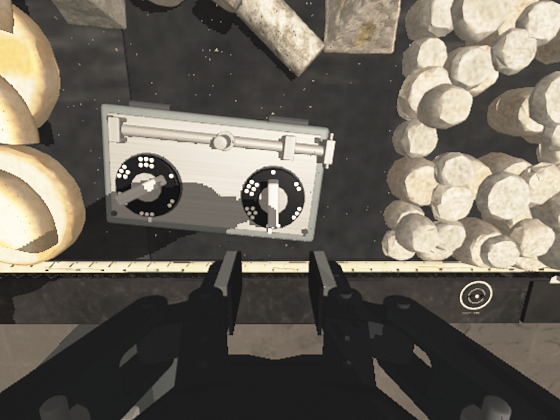

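The wrist view shows the knob at about (221,142) and the right dial at (272,197). From the earlier frame the knob lies at box x = +39 mm, against 38 given. Now a finer fix and a right-dial check.

```bash
python3 - <<'E'
from h import *
import pickle
s=pickle.load(open('w5.pkl','rb')); im=s['image']
a=cv2.resize(im[120:165,190:255],None,fx=8,fy=8,interpolation=cv2.INTER_CUBIC); b=cv2.resize(im[155:240,235:315],None,fx=6,fy=6,interpolation=cv2.INTER_CUBIC)
o=np.zeros((520,780+220,3),np.uint8); o[:a.shape[0],:520]=a; o[:510,520:]=b; o=cv2.resize(o,(800,416)); cv2.imwrite('pics/w5z.png',o)
for p in ((220,142),(221,142),(222,142)): print(ray(s,*p,.112))
print(proj(s,(.5892,-.3392,.112)))
E
```

```text
[ 0.58952676 -0.34016555  0.112     ]
[ 0.58952655 -0.34100218  0.112     ]
[ 0.58952635 -0.34183883  0.112     ]
(np.float64(218.86567385691478), np.float64(142.39958358933254))
```

View pics/w5z.png

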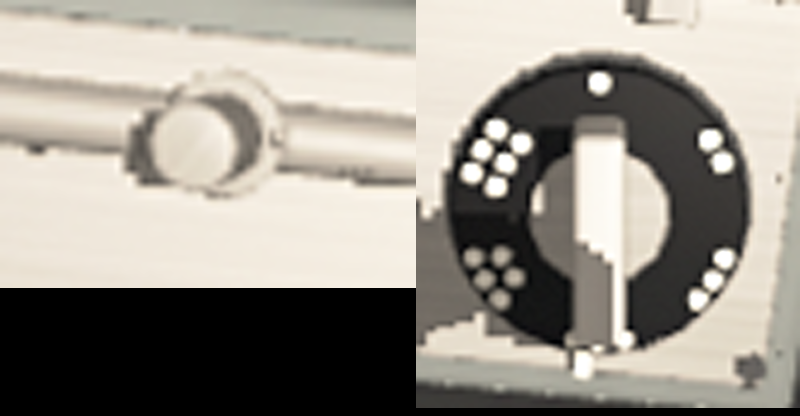

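Knob is at (0.589,-0.340). Moving over it with the jaws along box y, then down astride the post.

Emit:
servo_tool:
  series:
    - {"fingers": 34, "dx": 28, "dy": 23, "dz": -10, "rx": 0, "ry": 0, "rz": -0.05}
    - {"fingers": 34, "dx": 56.5, "dy": 45, "dz": -30, "rx": 0, "ry": 0, "rz": -0.096}
    - {"fingers": 34, "dx": 56.5, "dy": 45, "dz": -70, "rx": 0, "ry": 0, "rz": -0.096}
    - {"fingers": 34, "dx": 56.5, "dy": 45, "dz": -100, "rx": 0, "ry": 0, "rz": -0.096}
    - {"fingers": 34, "dx": 56.5, "dy": 45, "dz": -100, "rx": 0, "ry": 0, "rz": -0.096}

```text
time: 17.08
ee_pos: [0.5871, -0.3378, 0.1373]
orientation: [-0.672, 0.74, 0.004, -0.001]
wrist_force: [-0.6, -0.2, 0.4]
finger_gap: 0.0341
```

```bash
python3 st.py; python3 - <<'E'
from h import *
s=snap('scene','sc5'); cv2.imwrite('pics/sc5z.png',cv2.resize(s['image'][220:370,230:400],None,fx=4,fy=4,interpolation=cv2.INTER_CUBIC)[:600])
E
```

```text
t 17.075 pos [ 0.5871 -0.3378  0.1373] jaw 4.6161 F [-0.62 -0.24  0.35] M [-0.029 -0.006 -0.008] gap 0.0341 q [ 0.1   0.91  0.74  1.53 -0.69  0.98 -0.63]
```

View pics/sc5z.png

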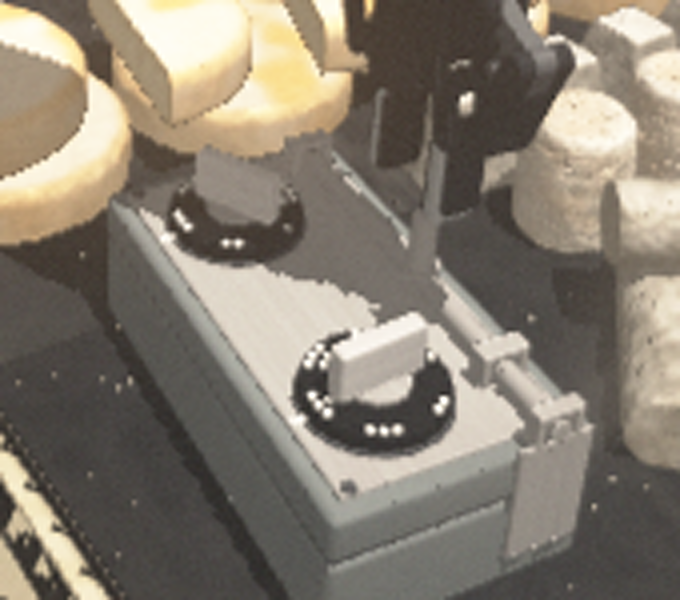

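The scene view shows the knob below and between the open fingers. Descending and then closing at 20 N.

Emit:
servo_tool:
  series:
    - {"fingers": 34, "dx": 0, "dy": 0, "dz": -15, "rx": 0, "ry": 0, "rz": 0}
    - {"fingers": 34, "dx": 0, "dy": 0, "dz": -28, "rx": 0, "ry": 0, "rz": 0}
    - {"fingers": 34, "dx": 0, "dy": 0, "dz": -36, "rx": 0, "ry": 0, "rz": 0}
    - {"fingers": 34, "dx": 0, "dy": 0, "dz": -36, "rx": 0, "ry": 0, "rz": 0}

```text
time: 17.62
ee_pos: [0.5891, -0.3401, 0.1051]
orientation: [-0.672, 0.74, 0.001, -0.0]
wrist_force: [0.2, 0.0, 0.8]
finger_gap: 0.0339
```

Emit:
servo_tool:
  series:
    - {"fingers": 0, "dx": 0, "dy": 0, "dz": 0, "rx": 0, "ry": 0, "rz": 0}
    - {"fingers": 0, "dx": 0, "dy": 0, "dz": 0, "rx": 0, "ry": 0, "rz": 0}
    - {"fingers": 0, "dx": 0, "dy": 0, "dz": 0, "rx": 0, "ry": 0, "rz": 0}
  grip_force: 20

```text
time: 18.0
ee_pos: [0.5897, -0.3407, 0.1064]
orientation: [-0.672, 0.74, -0.001, 0.0]
wrist_force: [-0.1, -1.1, 0.9]
finger_gap: 0.0106
```

```bash
python3 st.py
```

```text
t 18.0 pos [ 0.5897 -0.3407  0.1064] jaw 4.6161 F [-0.07 -1.05  0.91] M [-0.113  0.022 -0.027] gap 0.0106 q [ 0.11  0.95  0.71  1.55 -0.72  0.93 -0.6 ]
```

Emit:
servo_tool:
  series:
    - {"fingers": 0, "dx": 0.1, "dy": 1.5, "dz": 0, "rx": 0, "ry": 0, "rz": 0}
    - {"fingers": 0, "dx": 0.3, "dy": 3, "dz": 0, "rx": 0, "ry": 0, "rz": 0}
    - {"fingers": 0, "dx": 0.4, "dy": 4, "dz": 0, "rx": 0, "ry": 0, "rz": 0}

```text
time: 18.38
ee_pos: [0.59, -0.3369, 0.1063]
orientation: [-0.672, 0.74, -0.001, -0.0]
wrist_force: [-0.4, -1.9, 3.1]
finger_gap: 0.0111
```

```bash
python3 st.py
```

```text
t 18.375 pos [ 0.59   -0.3369  0.1063] jaw 4.616 F [-0.38 -1.85  3.11] M [-0.462 -0.075 -0.021] gap 0.0111 q [ 0.1   0.94  0.71  1.55 -0.73  0.92 -0.6 ]
```

The bolt moves 4 mm at about 2 N, past the 1.5 mm locked stop, so it is free. Drawing on.

Emit:
servo_tool:
  series:
    - {"fingers": 0, "dx": 0.5, "dy": 5, "dz": 0, "rx": 0, "ry": 0, "rz": 0}
    - {"fingers": 0, "dx": 1, "dy": 10, "dz": 0, "rx": 0, "ry": 0, "rz": 0}
    - {"fingers": 0, "dx": 1.5, "dy": 15, "dz": 0, "rx": 0, "ry": 0, "rz": 0}
    - {"fingers": 0, "dx": 2, "dy": 20, "dz": 0, "rx": 0, "ry": 0, "rz": 0}
    - {"fingers": 0, "dx": 2.5, "dy": 25, "dz": 0, "rx": 0, "ry": 0, "rz": 0}

```text
time: 19.0
ee_pos: [0.5927, -0.3112, 0.1063]
orientation: [-0.672, 0.74, -0.0, 0.0]
wrist_force: [1.0, -2.3, 5.7]
finger_gap: 0.0109
```

```bash
python3 st.py
```

```text
t 19.0 pos [ 0.5927 -0.3112  0.1063] jaw 4.6164 F [ 0.98 -2.33  5.72] M [-0.566 -0.064  0.007] gap 0.0109 q [ 0.06  0.93  0.71  1.58 -0.73  0.91 -0.62]
```

Emit:
servo_tool:
  series:
    - {"fingers": 0, "dx": 0.15, "dy": 1.5, "dz": 0, "rx": 0, "ry": 0, "rz": 0}
    - {"fingers": 0, "dx": 0.3, "dy": 3, "dz": 0, "rx": 0, "ry": 0, "rz": 0}
    - {"fingers": 0, "dx": 0.35, "dy": 3.5, "dz": 0, "rx": 0, "ry": 0, "rz": 0}

```text
time: 19.38
ee_pos: [0.5929, -0.309, 0.1063]
orientation: [-0.672, 0.74, -0.001, -0.0]
wrist_force: [1.0, -4.7, 4.4]
finger_gap: 0.0107
```

```bash
python3 st.py
```

```text
t 19.375 pos [ 0.5929 -0.309   0.1063] jaw 4.6159 F [ 0.97 -4.73  4.42] M [-1.174 -0.175  0.005] gap 0.0107 q [ 0.06  0.93  0.71  1.59 -0.73  0.9  -0.63]
```

Travel is 31.9 mm and the force is rising. A little more to seat firmly on the end stop.

Emit:
servo_tool:
  series:
    - {"fingers": 0, "dx": 0.1, "dy": 1, "dz": 0, "rx": 0, "ry": 0, "rz": 0}
    - {"fingers": 0, "dx": 0.2, "dy": 2, "dz": 0, "rx": 0, "ry": 0, "rz": 0}
    - {"fingers": 0, "dx": 0.2, "dy": 2, "dz": 0, "rx": 0, "ry": 0, "rz": 0}

```text
time: 19.75
ee_pos: [0.5929, -0.3089, 0.1063]
orientation: [-0.672, 0.741, -0.002, -0.001]
wrist_force: [1.1, -8.4, 1.8]
finger_gap: 0.0106
```

```bash
python3 st.py
```

```text
t 19.75 pos [ 0.5929 -0.3089  0.1063] jaw 4.6149 F [ 1.13 -8.36  1.85] M [-1.732 -0.238  0.003] gap 0.0106 q [ 0.05  0.93  0.72  1.59 -0.73  0.9  -0.63]
```

At the end stop: 8.4 N, no further movement. Easing off slightly, letting go and rising.

Emit:
servo_tool:
  series:
    - {"fingers": 0, "dx": -0.2, "dy": -2, "dz": 0, "rx": 0, "ry": 0, "rz": 0}
    - {"fingers": 34, "dx": -0.2, "dy": -2, "dz": 0, "rx": 0, "ry": 0, "rz": 0}
    - {"fingers": 34, "dx": -0.2, "dy": -2, "dz": 0, "rx": 0, "ry": 0, "rz": 0}
    - {"fingers": 34, "dx": -0.2, "dy": -2, "dz": 20, "rx": 0, "ry": 0, "rz": 0}
    - {"fingers": 34, "dx": -0.2, "dy": -2, "dz": 70, "rx": 0, "ry": 0, "rz": 0}

```text
time: 20.38
ee_pos: [0.5916, -0.3061, 0.175]
orientation: [-0.672, 0.74, 0.003, -0.001]
wrist_force: [0.9, 0.6, -0.2]
finger_gap: 0.0342
```

Emit:
servo_tool:
  series:
    - {"fingers": 34, "dx": -20, "dy": -25, "dz": 50, "rx": 0, "ry": 0, "rz": 0}
    - {"fingers": 34, "dx": -40, "dy": -50, "dz": 70, "rx": 0, "ry": 0, "rz": 0}
    - {"fingers": 34, "dx": -40, "dy": -50, "dz": 70, "rx": 0, "ry": 0, "rz": 0}
    - {"fingers": 34, "dx": -40, "dy": -50, "dz": 70, "rx": 0, "ry": 0, "rz": 0}

```text
time: 20.88
ee_pos: [0.5532, -0.3567, 0.2459]
orientation: [-0.673, 0.74, 0.0, 0.001]
wrist_force: [1.0, 1.5, -0.2]
finger_gap: 0.034
```

```bash
python3 st.py; python3 - <<'E'
from h import *
import pickle
s=snap('wrist','w6'); pickle.dump(s,open('w6.pkl','wb')); print(proj(s,(.592,-.308,.112)))
t=snap('top','top6'); snap('scene','sc6'); cv2.imwrite('pics/d.png',cv2.absdiff(t['image'],cv2.imread('pics/top0.png')))
E
```

```text
t 20.875 pos [ 0.5532 -0.3567  0.2459] jaw 4.6169 F [ 1.05  1.49 -0.15] M [-0.038  0.008  0.027] gap 0.034 q [ 0.1   0.77  0.82  1.5  -0.6   1.13 -0.63]
(np.float64(215.64734543798684), np.float64(166.92370396885576))
```

View pics/w6.png

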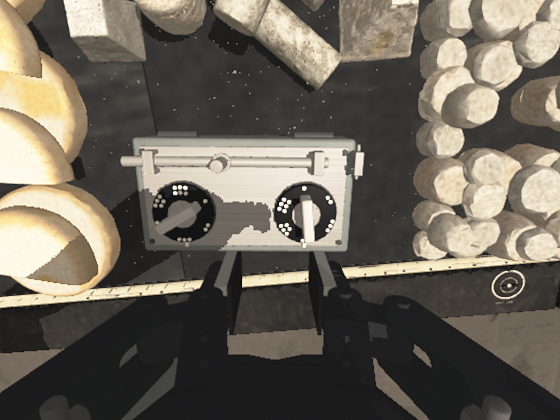

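View pics/d.png

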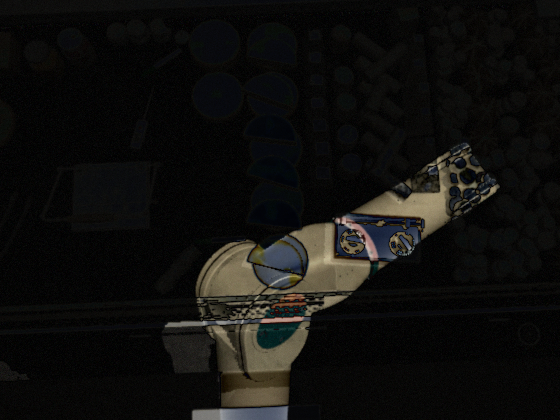

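View pics/sc6.png

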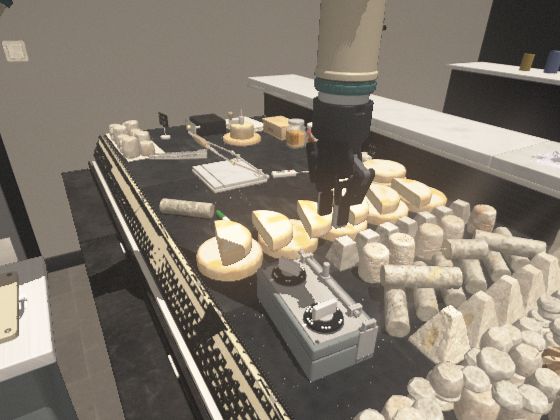

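The wrist view shows the bolt's left end out past the guide at (125,160), the knob at (218,163), and the bolt drawn clear of the keeper on the right. The top-view difference shows no change apart from the arm and box. One numeric check, then hand in.

```bash
python3 - <<'E'
from h import *
import pickle
s=cams.snapshot('wrist'); im=s['image']; cv2.imwrite('pics/w7.png',cv2.resize(im[140:250,130:370],None,fx=3.3,fy=3.3,interpolation=cv2.INTER_CUBIC))
a=ray(s,218.5,163.5,.112); print(a, (a-[.5892,-.340,.112])*1000, robot.read_state()['wrist_force'])
E
```

```text
[ 0.59470847 -0.31053061  0.112     ] [ 5.50846849e+00  2.94693922e+01 -1.38777878e-14] [-0.11846424  0.30728936 -0.48873795]
```

View pics/w7.png

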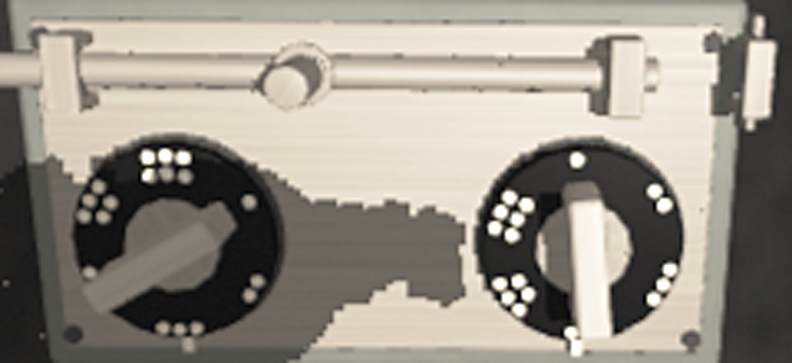

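The knob's true pixel is (217.4,166.2), which puts it about 31 mm left of its start and agrees with the felt travel. Three dots stand at the left index. Handing in.

```bash
python3 -c "
from bench import order
print(order.job_done())"
```

```text
the job is handed in; nothing more can be done
None
```

The cash box is unlocked: both dials are set, the bolt is fully drawn to the left, and the job was handed in at about 21 s of the 58 s allowed. No verdict was reported.

- **Left dial:** I turned it from about 1.42 to three dots. Measured against the index mark it read 2.095 rad, where 2.094 is exact, and three dots stand at the mark in the last picture.
- **Right dial:** I turned it clockwise at 20 N grip until it caught just above four dots, at about 3.24 rad. It stopped both ways, at +0.26 and −0.22 N m, with about 0.1 rad of free play between. I left it in mid-play.
- **Bolt:** It moved freely at about 2 N, travelled 31.9 mm and stopped. It did not move further at 8 N, so I let go and raised the gripper clear. The wrist force then read about 0.

**Checks that disagreed:**
- The final camera estimate of bolt travel was about 31 mm, roughly 1 mm less than the felt travel. My first reading of it gave 29.5 mm with a 5 mm sideways error because I had picked the wrong pixel.
- Dial centres differed by 2 to 4 mm between the two cameras.
- The moment readings had about 0.05 N m of noise, so I averaged them to judge the catch.

My first four move calls were refused as invalid because rows lacked fields. The arm did not move during those.

Nothing else on the counter showed any change in the pictures. The arm hid part of the final top view, so I could not see everything there.

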